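# Latch the dust separator's hatch with its wing knob

### The job

Close the open hatch of the blue dust separator and lock it: swing the hatch down, press it against its springy seal, and turn the red wing knob clockwise until the hidden tongue has swung behind the front frame edge and comes up against its stop. Feel for the stop and do not force the latch or crush the seal; let go with the hatch held shut, and leave the other things on the bench alone.

Things in the scene. Friction and masses are not known exactly. Their poses are not given: they have to be found in the camera images.
- extractor: Blue sheet-metal dust separator, fixed: housing 340 (x) x 360 (y) x 120 mm high, black motor drum behind it (to +x 274 mm, 108 mm high). Origin: centre of the underside; its -x side is the front. In its frame the hatch hinge is at x +112 mm, the knob axis (hatch shut) at x -110 mm, y 0; the frame top is at z 120 mm.
- hatch (a joint): Aluminium hatch panel 256 x 260 x 10 mm, hinged along its far (+x) edge. Angle in rad: 0 = fully shut, panel level (underside 125 mm above the bench); positive = open, front edge raised. Starts at 0.35 to 0.75 and stays where it is put (hinge friction about 0.5 N m). The seal first touches at about 0.019; released unlocked, the hatch rises back to about 0.010 to 0.019 (2 to 4 mm high at its front edge).
- hatch_hinge (a point): Point on the hinge axis, mid width, at the level of the panel's underside.
- hatch_push (a point): Point on the hatch's top face, 200 mm from the hinge and 80 mm to +y of the knob axis: clear of the knob, a good place to push. A straight push down 170 mm in front of the hinge stays on the panel over the whole swing.
- latch (a joint): Wing knob angle in rad, 0 = wing and tongue parallel to the front edge, growing clockwise seen from above, pi/2 = wing pointing straight at the front edge. Starts at 0 to 0.3. The tongue reaches the frame edge at about 0.4, and meets its stop somewhere between 1.2 and 1.5 (set differently each time, not measured). Turning friction about 0.05 N m.
- knob_grip (a point): Grip point on the knob axis, 36 mm above the hatch's underside. The red wing is an upright plate 12 mm thick, 46 mm long (along this frame's y), from 13 to 46 mm above the hatch's underside (3 to 36 mm above its top face); pinch it across its thickness (this frame's x). A white mark on its top edge shows which end the tongue points to. z is the knob axis, up.
- tongue: Hidden steel tongue under the hatch that turns with the knob: square bar 8 x 8 mm, reaching 38 mm from the knob axis along this frame's -y, its top 10 mm below the hatch's underside. Origin on the knob axis at the hatch's underside.
- front_edge: Front edge of the frame, a fixed sheet 5 mm thick, 40 mm deep in x; origin at the centre of its top face. Its inner edge is 20 mm in front of the knob axis. The tongue must pass under it: that needs the hatch pressed about 1 mm (at the front) below level (hatch angle about -0.003 to -0.012), which takes about 12 to 16 N down on the knob; without that the tongue runs into this edge and jams, or only gets by with the latch strained (more than 24 N on this edge).
- seal: Black tubular rubber seal, 10 mm thick, 230 mm long, on the frame under the hatch's front edge, 250 mm from the hinge; springy, about 2 N per mm, rising from 0 N at hatch angle 0.019; it bottoms out at hatch angle about -0.014 (about 19 N on the knob), after which force rises steeply. It is crushed above 26 N.
- keeper: Steel bracket hidden under the front frame edge, fixed; origin at the bracket's top. It carries the tongue's stop pin, which meets the tongue's side about 29 mm from the knob axis at an unmeasured knob angle; the latch is strained if the tongue pushes on it with more than 18 N (about 0.52 N m on the knob); 2 to 6 N (0.06 to 0.2 N m more than turning friction) is a good firm touch.
- mallet: Turned wooden mallet, 280 mm long, head 68 mm thick; loose, a bystander. Origin at its underside.
- chisel: Chisel with wooden handle, 250 mm long, 26 mm thick; lies on the bench close to the +y side wall of the dust separator; loose, a bystander. Origin at its underside.
- offcut_long: Pale batten 220 x 45 x 22 mm on the bench along the -y side wall of the dust separator; loose, a bystander. Origin at its underside.
- offcut_short: Wood block 90 x 60 x 30 mm; loose, a bystander. Origin at its underside.
- glue: White glue bottle, orange cap, 60 mm across, 160 mm tall; loose, a bystander. Origin at its underside.
- sanding_block: Cork sanding block 75 x 34 x 24 mm lying on the separator's top, on the fixed deck on the +y side of the hatch; loose, a bystander. Origin at its underside.

How it is judged (in metres and radians):
On the way, in this order (a step that is already met when the one before it is completed fails the run):
1. the hatch is swung down onto its seal (hatch angle below 0.03 rad) (value of joint hatch below 0.03 rad), for 0.2 s.
2. with the hatch pressed shut, the tongue is behind the frame edge and felt against its stop (at least 1.5 N) (value of joint hatch below 0.006 rad and value of joint latch above 1.1 rad and contact force between tongue and keeper above 1.5 N), for 0.1 s.
At the end, for the whole second after the job is handed in: The hatch is level (hatch angle within 0.006 rad of shut) and at rest, held against the seal by the tongue behind the frame edge, with the knob at more than 1.1 rad after the tongue was felt against its stop (value of joint hatch between -0.006 and 0.006 rad and value of joint latch above 1.1 rad and velocity of joint hatch between -0.02 and 0.02 rad/s and z of tongue in the frame of front_edge below 0.0075 m); the robot touches nothing.
It fails at once if the tongue pushed on its stop with more than 18 N (latch forced) (contact force between tongue and keeper above 18 N).
It fails at once if the tongue pushed on the frame edge with more than 24 N (latch forced) (contact force between tongue and front_edge above 24 N).
It fails at once if the seal was pressed with more than 26 N (crushed) (contact force between seal and anything else above 26 N).
It fails at once if a bystander was moved by more than 30 mm (distance of any of mallet, chisel, offcut_long, offcut_short, glue, sanding_block from where it was at the start of the episode above 0.03 m).
It also fails if it takes over 64 s, if anything falls off the work surface, if the arm or the gripper's body presses on something with over 40 N, if the wrist force passes 120 N, or if a joint passes its speed limit or range.

### The arm

A 6-joint arm with a two-finger parallel gripper is mounted at the origin on the work surface. World frame = base frame: x ahead of the robot, y to its left, z up, the work surface at z = 0. Lengths are in mm, angles in degrees, forces in N, time in s.
With the tool pointing down it reaches from about 250 to 850 mm from the base axis. Payload 12.5 kg.
Tool frame: the origin (TCP) lies on the centre line of the jaws, within the pads' length; the fingertips stand robot.tip_extent ahead of it and the grasp point (between the pads) lies 11 mm behind it (robot.tip_extent is the distance from the TCP to the fingertips, in mm); z points along the fingers, x is the direction in which the jaws open and shut, and the axes are right-handed (so a half turn about z gives the same grasp; the last joint's range is limited). The gripper opens to 93 mm and grips with 3 to 60 N. Pads are 15 mm wide; open, the fingers measure 128 mm over their backs; the gripper's body (75 mm by 188 mm) begins 65 mm behind the grasp point.
Start: joints at [66.944, 20.094, 94.641, -0, 65.266, -4.847], TCP at [171.831, 522.454, 226.633] pointing down, gripper open.
Joint ranges: [-157.81, 157.81], [-45, 120.19], [0.68, 151.7], [-89.99, 269.99], [4.06, 180], [-164.3, 164.3]. Speed limits (degrees/s): [127.2, 127.2, 159.86, 180, 180, 180].

### API

Orientations are given as a 3x3 rotation matrix whose columns are the frame's x, y, z axes.
In Python, from station import robot gives the robot as it stands. The module is installed in compiled form; this text tells all that it offers. Calls block until the motion is done:
- robot.movep(position, orientation): joint-space move of the TCP to a pose.
- robot.move_l(position, v=150, ori=None): straight line of the TCP; ori=None keeps the orientation; v is the mean speed in mm/s.
- robot.move_joints(angles): joint-space move.
- robot.gripper_open() and robot.clamp(effort=None): open the fingers fully, or close them until they stop; effort is the grip in N (None keeps the last).
- robot.wait(seconds).
- robot.inverse_kinematics(position, orientation): joint angles nearest the present ones, or None.
- robot.camera(name): name is "side" or "top"; returns the picture (480x640x3 uint8, blue, green, red); there is no depth.
- robot.camera_info(name): a dict with "camera_matrix" (3x3 intrinsics, pixels), "xyz" and "rotation" of the camera in the world. Camera axes: x right, y up, looking along -z (the intrinsics and any distortion apply to the point x, -y, -z); pixel columns grow to the right and rows downward; lengths in mm; the calibration is good to about 2 mm. A picture is of the moment at which its call begins. camera_info takes no time and is no camera call.
A pose or a line that the arm cannot do raises robot.PlanningError and nothing moves.
- robot.hand_in(): hands the job in, once; it reports no verdict.
Trained networks look in the newest picture that a camera, given by its name, has taken for a name from the list of things; names that differ only in an ending like _2 or _b are one class to them, and where a whole thing is asked for, a point or a joint stands for the part that bears it (a point fixed in the world has none). Each returns a list of dicts, best first, with "conf" (0 to 1); they miss things now and then, are a little off and sometimes report something else, mostly with a low value. They report only what shows in the picture. A call takes as long as a camera call.
- robot.spot_in(query, camera): "centre" ([column, row] in pixels, amid what is visible of it).
- robot.tip_of(query, camera): "centre" ([column, row] in pixels: a listed point, or the origin of a listed thing).
Readings, each from a call of its own:
- robot.read_time_s(): time.
- robot.read_qpos(): joint angles.
- robot.read_qvel(): joint speeds.
- robot.read_joint_torque(): joint torques, N m.
- robot.read_eef_pos(): TCP position.
- robot.read_eef_rot(): TCP orientation.
- robot.read_force(): force on the tool from outside, world axes, zero at the start.
- robot.read_ft_torque(): the same for the moment, N m.
- robot.read_grip_width(): finger opening in mm.
Only numpy, scipy, OpenCV 4.12 (cv2) and the standard library are available. Lean on these libraries where they do the work, as an engineer would, in place of code of your own. Each camera call takes 0.05 s, during which the arm holds its last target. There are 200 camera calls.

## Working session

There is one attempt and no reset: what is moved stays moved. The work goes in short steps, each a Python script; the robot and the scene stay as the last script left them, time stands still between calls to the robot, and variables do not carry over. Pictures are saved under pics/ and viewed, about 8 in all and at most 12, crops included, and the job is handed in when it is done.

```bash
mkdir -p pics; python3 - <<'E'
from station import robot
import cv2,numpy as np
print(robot.read_time_s(),robot.tip_extent)
for c in("side","top"):
    im=robot.camera(c);cv2.imwrite(f"pics/a_{c}.png",im)
    i=robot.camera_info(c);print(c,{k:(np.round(v,3).tolist() if not isinstance(v,str) else v) for k,v in i.items()})
    for q in("extractor","hatch_hinge","hatch_push","knob_grip","front_edge","seal","tongue","sanding_block","chisel","glue","mallet"):
        print(q,[(np.round(d["centre"]).tolist(),round(d["conf"],2)) for d in robot.tip_of(q,c)[:2]])
print(robot.read_time_s())
E
```

```text
0.0 8.0
side {'camera_matrix': [[435.0, 0.0, 315.269], [0.0, 435.0, 247.211], [0.0, 0.0, 1.0]], 'xyz': [190.415, -567.882, 947.753], 'rotation': [[0.83, 0.419, -0.369], [-0.558, 0.63, -0.54], [0.006, 0.654, 0.757]]}
extractor [([313.0, 270.0], 0.66)]
hatch_hinge [([353.0, 220.0], 0.72)]
hatch_push [([280.0, 190.0], 0.59), ([414.0, 464.0], 0.43)]
knob_grip [([286.0, 202.0], 0.49)]
front_edge [([260.0, 250.0], 0.59), ([356.0, 220.0], 0.17)]
seal [([260.0, 251.0], 0.71)]
tongue []
sanding_block []
chisel []
glue [([449.0, 402.0], 0.97)]
mallet [([264.0, 248.0], 0.68), ([218.0, 192.0], 0.61)]
top {'camera_matrix': [[598.508, 0.0, 323.211], [0.0, 598.508, 238.9], [0.0, 0.0, 1.0]], 'xyz': [483.549, 22.0, 1580.839], 'rotation': [[0.025, 0.997, -0.076], [-1.0, 0.025, 0.002], [0.004, 0.076, 0.997]]}
extractor []
hatch_hinge [([317.0, 186.0], 0.76)]
hatch_push [([265.0, 243.0], 0.97), ([511.0, 284.0], 0.21)]
knob_grip [([300.0, 254.0], 0.55), ([151.0, 263.0], 0.42)]
front_edge [([296.0, 284.0], 0.71)]
seal [([298.0, 285.0], 0.73), ([320.0, 184.0], 0.32)]
tongue []
sanding_block [([244.0, 231.0], 0.73)]
chisel [([224.0, 227.0], 0.89)]
glue [([492.0, 226.0], 0.7), ([301.0, 252.0], 0.56)]
mallet []
1.2
```

View pics/a_side.png

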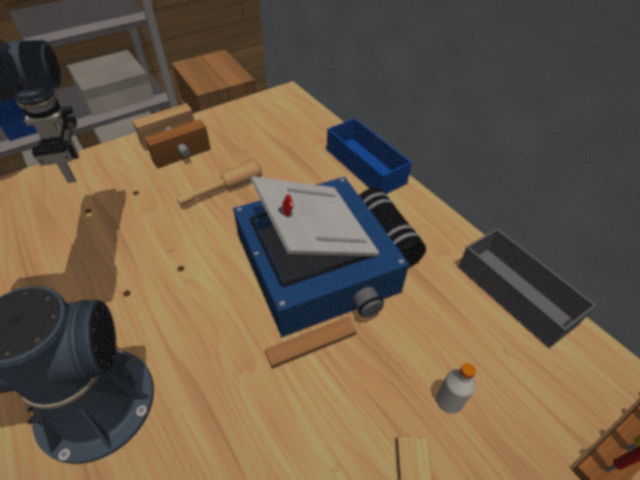

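View pics/a_top.png

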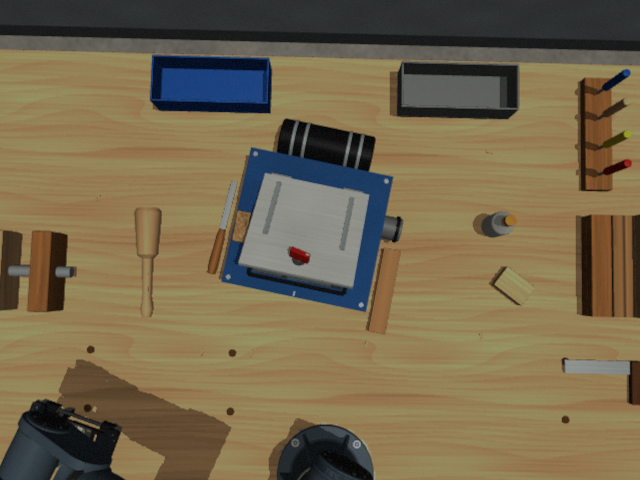

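The side view shows the hatch open with the red knob at about (287,205). The top view shows the blue housing with corners near (253,150), (392,176), (368,310) and (222,282), the knob at (300,255), and the sanding block at (242,226). Next I'll fit the extractor pose.

```bash
cat > h.py <<'E'
from station import robot
import cv2,numpy as np
from scipy.optimize import least_squares
def proj(P,c):
    i=robot.camera_info(c);R=np.array(i["rotation"]);p=(np.atleast_2d(P)-np.array(i["xyz"]))@R
    q=np.c_[p[:,0],-p[:,1],-p[:,2]]@np.array(i["camera_matrix"]).T
    return q[:,:2]/q[:,2:]
def backz(px,c,z):
    i=robot.camera_info(c);R=np.array(i["rotation"]);K=np.array(i["camera_matrix"]);o=np.array(i["xyz"])
    d=np.linalg.solve(K,[px[0],px[1],1]);d=R@np.array([d[0],-d[1],-d[2]]);return o+d*(z-o[2])/d[2]
def W(p,s): # extractor frame -> world, s=x,y,yaw
    c,n=np.cos(s[2]),np.sin(s[2]);p=np.atleast_2d(p).astype(float)
    return np.c_[s[0]+c*p[:,0]-n*p[:,1],s[1]+n*p[:,0]+c*p[:,1],p[:,2]]
def hat(x,y,z,a): # hatch coords: x forward of hinge (towards front), z above underside
    return [112-(x*np.cos(a)+z*np.sin(a)*-1*-1) if 0 else 112-x*np.cos(a)+z*np.sin(a),y,125+x*np.sin(a)+z*np.cos(a)]
E
python3 - <<'E'
from h import *
im=cv2.imread("pics/a_top.png");hsv=cv2.cvtColor(im,cv2.COLOR_BGR2HSV)
m=cv2.inRange(hsv,(100,120,50),(125,255,255));m[:130]=0
n,l,st,_=cv2.connectedComponentsWithStats(m);k=1+np.argmax(st[1:,4])
pts=np.argwhere(l==k)[:,::-1].astype(np.float32);print(cv2.minAreaRect(pts),cv2.boxPoints(cv2.minAreaRect(pts)).tolist())
box=cv2.boxPoints(cv2.minAreaRect(pts))
w=np.array([backz(p,"top",120) for p in box]);print(w.round(1))
def f(v):
    s=v[:3];a=v[3]
    H=proj(W([112,0,125],s),"top")-[317,186]
    H2=proj(W([112,0,125],s),"side")-[353,220]
    F=proj(W([-150,0,120],s),"top")-[296,284]
    F2=proj(W([-150,0,120],s),"side")-[260,250]
    P=proj(W(hat(200,80,10,a),s),"top")-[265,243]
    P2=proj(W(hat(200,80,10,a),s),"side")-[280,190]
    C=proj(W([[170,180,120],[170,-180,120],[-170,-180,120],[-170,180,120]],s),"top")-[[251.5,149],[393,175],[368,311],[221,283]]
    K=proj(W(hat(222,0,36,a),s),"top")-[300,254]
    K2=proj(W(hat(222,0,36,a),s),"side")-[286,202]
    return np.r_[H,H2,F,F2,P,P2,C,K,K2].ravel()
r=least_squares(f,[620,30,-.18,.5],loss="soft_l1",f_scale=2,x_scale=[10,10,.05,.1]);print(r.x,np.degrees(r.x[2:]));print(r.fun.reshape(-1,2).round(1).tolist())
s=r.x
print("knob shut",W([-110,0,161],s),"push170",W([-58,60,0],s))
np.save("s.npy",s)
E
```

```text
((307.30902099609375, 228.40716552734375), (146.93695068359375, 138.07850646972656), 11.888657569885254) [[221.1936492919922, 280.8302307128906], [249.63926696777344, 145.7135467529297], [393.42437744140625, 175.98410034179688], [364.978759765625, 311.10076904296875]]
[[ 485.8  265.   120. ]
 [ 821.   207.2  120. ]
 [ 754.3 -150.1  120. ]
 [ 421.2  -86.3  120. ]]
[ 6.18072587e+02  5.86286964e+01 -1.71555087e-01  4.78634020e-01] [-9.82938245 27.42370927]
[[-0.6, -1.9], [0.9, 0.5], [-0.7, 5.1], [0.1, 2.4], [1.5, 0.9], [-0.3, 0.9], [-1.8, -1.4], [-0.5, 0.8], [-1.6, 0.7], [0.1, -0.3], [-0.1, -0.7], [2.3, 0.3]]
knob shut [[509.68733372  77.40732596 161.        ]] push170 [[571.16688763 127.64938455   0.        ]]
```

```bash
cat >> h.py <<'E'
def rot(yaw): # tool down, jaw axis at yaw
    c,n=np.cos(yaw),np.sin(yaw);return np.array([[c,n,0],[n,-c,0],[0,0,-1.]])
E
python3 - <<'E'
from h import *
s=np.load("s.npy");R=rot(s[2])
robot.clamp(20)
p=W([-58,70,0],s)[0]
up=[p[0],p[1],300]
robot.movep(up,R)
def go(ztip,v): robot.move_l([p[0],p[1],ztip+8],v=v)
print(robot.read_force().round(1),robot.read_qpos())
go(250,150);f0=robot.read_force()
z=250
while z>138:
    z-= 6 if z>146 else 1.5
    go(z,80 if z>150 else 30)
    f=robot.read_force()-f0
    if z<150 or int(z)%5==0: print(z,f.round(1))
    if abs(f[2])>18: print("stop");break
robot.wait(.3);print(robot.read_force()-f0)
E
```

```text
[-0.3 -0.4 -0.8] [9.04766077e+00 2.06942489e+01 8.32618110e+01 9.76645628e-03
 7.60554290e+01 1.87914684e+01]
220 [ 0.3 -0.1 -0.1]
190 [ 0.5 -0.3 -0.1]
160 [ 0.  -0.3 -1.1]
148 [ 1.  -0.2 -0.5]
142 [ 0.9 -0.4 -0.3]
140.5 [ 1.7 -0.7 -0.5]
139.0 [-0.6  0.3 -1.2]
137.5 [0.2 0.1 0.5]
[ 0.77022138 -0.84809259 -0.08310843]
```

```bash
python3 - <<'E'
from h import *
im=robot.camera("side");cv2.imwrite("pics/b.png",cv2.resize(im[150:350,190:450],(780,600)))
print(robot.read_eef_pos(),robot.read_time_s(), robot.read_grip_width())
E
```

```text
[572.90207422 137.50297397 145.50522176] 10.9 0.5894319376315146
```

View pics/b.png

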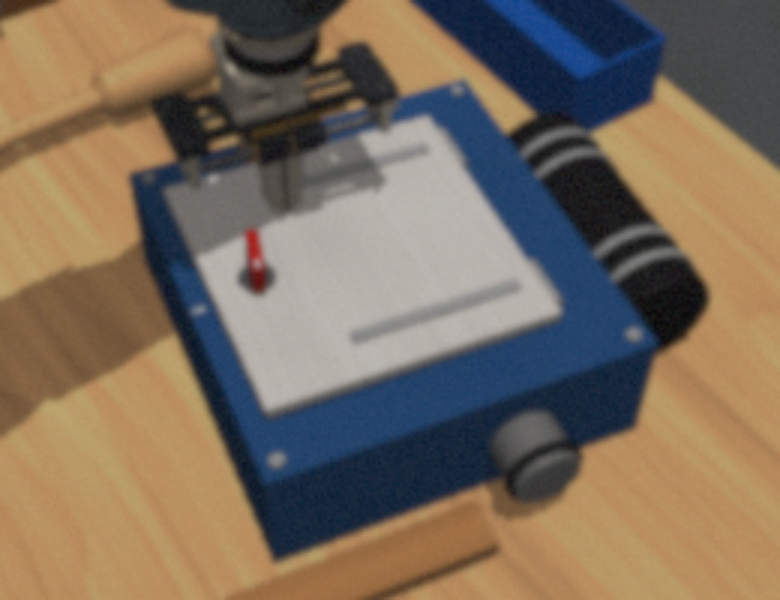

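The hatch is down on its seal, with the tip at about (285,205) on the panel and the knob at (255,262). Next I'll back off and measure the knob's position and angle.

```bash
python3 - <<'E'
from h import *
s=np.load("s.npy")
p=robot.read_eef_pos();robot.move_l([p[0],p[1],230],v=200)
q=np.array(robot.read_qpos());q2=q.copy();q2[0]+=35;robot.move_joints(q2)
robot.gripper_open()
res={}
for c in("top","side"):
    acc=np.zeros((480,640))
    for k in range(3):
        im=robot.camera(c).astype(float);acc+=im[...,2]-np.maximum(im[...,1],im[...,0])
    m=acc/3
    print(c,[(d["centre"],round(d["conf"],2)) for d in robot.tip_of("knob_grip",c)[:2]], "hinge",[d["centre"] for d in robot.tip_of("hatch_hinge",c)[:1]])
    k0=proj(W([-110,0,161],s),c)[0];print("pred",k0)
    y,x=np.mgrid[:480,:640];w=np.where((m>45)&(np.hypot(x-k0[0],y-k0[1])<22),m,0)
    if c=="top":cv2.imwrite("pics/c.png",cv2.resize(im[215:305,240:360].astype(np.uint8),(800,600),interpolation=cv2.INTER_CUBIC))
    S=w.sum();cx,cy=(w*x).sum()/S,(w*y).sum()/S
    C=np.array([[(w*(x-cx)**2).sum(),(w*(x-cx)*(y-cy)).sum()],[0,(w*(y-cy)**2).sum()]])/S;C[1,0]=C[0,1]
    e,v=np.linalg.eigh(C);d=v[:,1]
    A=backz([cx-8*d[0],cy-8*d[1]],c,165);B=backz([cx+8*d[0],cy+8*d[1]],c,165);t=B-A
    print((w>0).sum(),"centroid",cx,cy,"sd",np.sqrt(e),"yaw of wing",np.degrees(np.arctan2(t[1],t[0]))%180, "xy",backz([cx,cy],c,160))
print(robot.read_time_s())
E
```

```text
top [([297.0, 273.6], 0.57), ([509.5, 285.3], 0.4)] hinge [[315.5, 181.9]]
pred [297.88359309 272.58191264]
85 centroid 296.53075980392157 271.32111928104575 sd [1.35927719 4.8342267 ] yaw of wing 67.01267360138205 xy [512.60963055  80.73551265 160.        ]
side [([277.3, 234.0], 0.45)] hinge [[357.3, 217.8]]
pred [274.16027238 236.48969812]
79 centroid 274.59968273752196 234.79621551186906 sd [1.15945034 5.32440165] yaw of wing 65.279075594774 xy [513.83154441  82.47264065 160.        ]
14.7833
```

View pics/c.png

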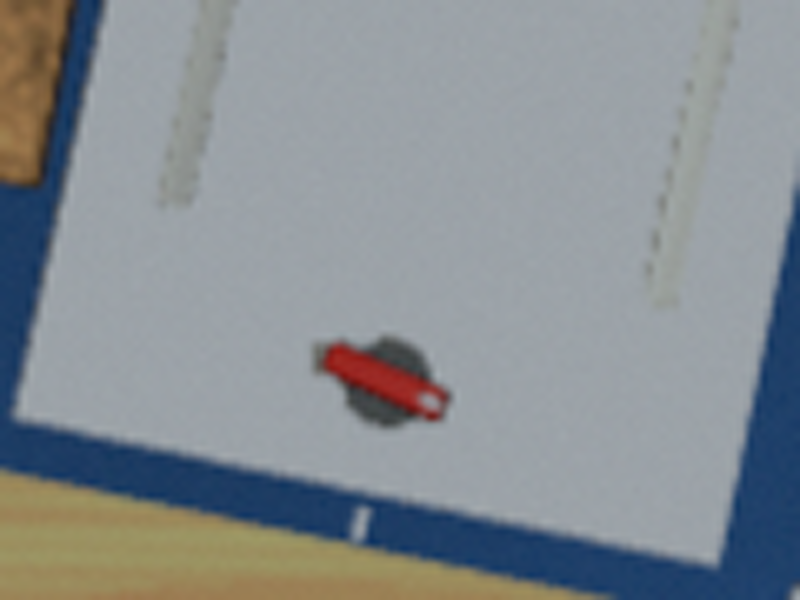

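The knob wing lies at a yaw of about 66.5°, which puts the latch near 0.23 rad. The white mark is at crop (430,400). I'll grip it next, gently at first, and centre on the force readings.

```bash
python3 - <<'E'
from h import *
yaw=np.radians(-23.5);R=rot(yaw)
x,y=511.5,79.
robot.movep([x,y,230],R)
robot.move_l([x,y,154],v=120);robot.wait(.2)
f0=robot.read_force();t0=robot.read_ft_torque();np.save("f0.npy",np.r_[f0,t0]);print("free",f0.round(2),t0.round(3))
robot.clamp(8);robot.wait(.3)
R_=lambda:(np.mean([robot.read_force() for _ in range(5)],0)-f0,np.mean([robot.read_ft_torque() for _ in range(5)],0)-t0)
f,t=R_();print("8N",f.round(1),t.round(3),"jaw force",(R.T@f).round(1),robot.read_grip_width(),robot.read_eef_pos().round(1))
robot.clamp(45);robot.wait(.3)
f,t=R_();print("45N",f.round(1),t.round(3),"tool",(R.T@f).round(1),robot.read_grip_width(),robot.read_eef_pos().round(1))
print(robot.read_time_s(),robot.read_qpos())
im=robot.camera("side");cv2.imwrite("pics/d.png",cv2.resize(im[180:300,210:370],(800,600)))
E
```

```text
free [0.39 0.24 0.34] [-0.101  0.112  0.039]
8N [ 3.7 -2.7 -2.6] [-0.343 -0.632  0.064] jaw force [4.5 1.  2.6] 12.106950834687176 [511.9  78.9 154.1]
45N [ 4.1 -3.2 -0.5] [-0.273 -0.586  0.033] tool [5.1 1.3 0.5] 11.765296911201501 [511.8  78.9 154.1]
19.2333 [ 3.61484100e+00  2.19790234e+01  1.03438278e+02 -1.46997209e-02
  5.45370975e+01  2.71240032e+01]
```

View pics/d.png

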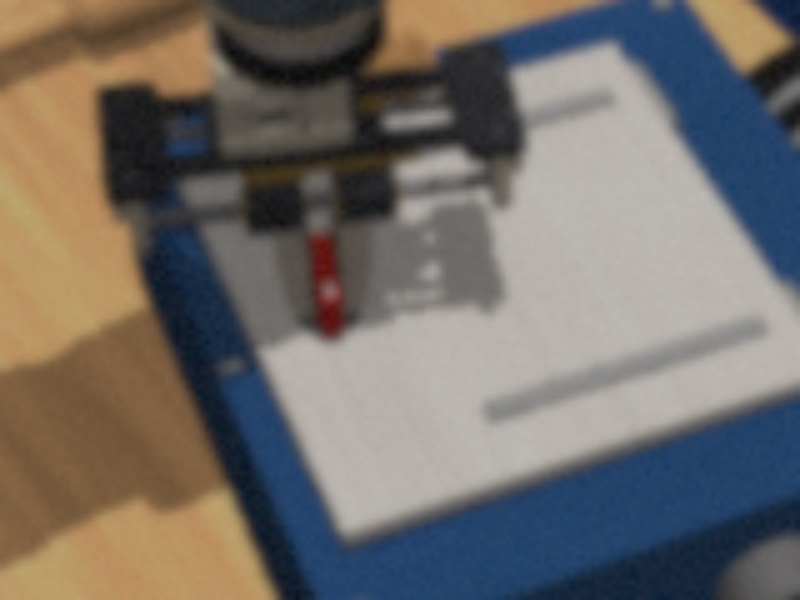

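```bash
cat >> h.py <<'E'
z0=None
def rd(n=4):
    b=np.load("f0.npy");a=np.mean([np.r_[robot.read_force(),robot.read_ft_torque()] for _ in range(n)],0)-b
    return a[:3],a[3:]
E
python3 - <<'E'
from h import *
R=rot(np.radians(-23.5))
p=np.array([511.5,79.,154.])+R[:,0]*1.0
robot.move_l(p,v=20)
f,t=rd();print("tool",(R.T@f).round(1),t.round(2))
for k in range(14):
    p[2]-=.5 if f[2]<11 else .25
    robot.move_l(p,v=15);f,t=rd();print(p[2],f.round(1),(R.T@f).round(1)[:2],t.round(2))
    if f[2]>13.5:break
    l=R.T@f; l[2]=0;p+=R@(np.clip(l,-4,4)*.06)
print(p,robot.read_eef_pos(),robot.read_time_s(),robot.read_grip_width());np.save("p.npy",p)
E
```

```text
tool [-1.1  0.7 -1.8] [0.35 0.45 0.01]
153.5 [-3.3  1.2  3.6] [-3.5  0.2] [ 0.52  0.83 -0.03]
153.0 [-4.6  2.5  4.6] [-5.2 -0.4] [0.61 0.96 0.01]
152.5 [-4.4  0.4  5.5] [-4.2  1.4] [ 0.46  0.86 -0.01]
152.0 [-4.2  1.4  5.3] [-4.4  0.3] [ 0.44  0.79 -0.02]
151.5 [-4.2  1.   6.6] [-4.2  0.8] [0.35 0.72 0.02]
151.0 [-3.7  0.6  7.4] [-3.6  0.9] [0.24 0.69 0.01]
150.5 [-3.  -0.2  9.1] [-2.7  1.3] [0.21 0.62 0.04]
150.0 [-2.8  0.5  9.5] [-2.8  0.6] [0.19 0.45 0.01]
149.5 [-3.  -0.2 11.4] [-2.7  1.4] [ 0.11  0.46 -0.03]
149.25 [-2.4  0.2 11.8] [-2.3  0.8] [ 0.08  0.43 -0.01]
149.0 [-2.3  0.  11.4] [-2.1  0.9] [ 0.12  0.37 -0.01]
148.75 [-2.4 -0.8 12.8] [-1.9  1.7] [0.16 0.28 0.01]
148.5 [-2.1  0.3 12.9] [-2.1  0.6] [0.19 0.26 0.04]
148.25 [-2.3  1.  14.5] [-2.6  0. ] [0.1  0.21 0.01]
[509.9894766   78.97025156 148.25      ] [511.67366293  78.87049579 149.73562375] 23.0333 11.772733177481546
```

```bash
cat > turn.py <<'E'
from h import *
import sys
def turn(yaw,p,end,step,tmax,fz=16.):
    while True:
        R=rot(np.radians(yaw));robot.move_l(p,v=30,ori=R);f,t=rd(5)
        Ra=np.array(robot.read_eef_rot());a=np.degrees(np.arctan2(Ra[1,0],Ra[0,0]))
        print(f"cmd {yaw:.1f} act {a:.2f} latch~{np.radians(-9.8-a):.3f} z {p[2]:.2f} f",f.round(1),"tz %.3f"%t[2])
        if abs(t[2])>tmax or f[2]>20 or yaw<=end: break
        e=np.clip(f[2]-fz,-3,3);p=p+np.r_[np.clip(f[:2],-4,4)*.05,.15*e]
        if abs(e)<2: yaw-=step
    np.save("p.npy",p);np.save("yaw.npy",yaw)
    print("time",robot.read_time_s(),"grip",robot.read_grip_width(),robot.read_eef_pos().round(2))
    return yaw,p
E
python3 - <<'E'
from turn import *
turn(-23.5,np.load("p.npy"),-62,3.5,.2)
E
```

```text
cmd -23.5 act -23.49 latch~0.239 z 148.25 f [-1.8  0.3 13.4] tz -0.007
cmd -23.5 act -23.49 latch~0.239 z 147.86 f [-1.6 -0.3 15.1] tz -0.015
cmd -27.0 act -27.03 latch~0.301 z 147.73 f [-1.6  0.3 15.6] tz -0.094
cmd -30.5 act -30.53 latch~0.362 z 147.67 f [-2.2  0.3 15.5] tz -0.067
cmd -34.0 act -34.02 latch~0.423 z 147.60 f [-1.6 -0.3 14.9] tz -0.126
cmd -37.5 act -37.53 latch~0.484 z 147.44 f [-0.6  0.  15. ] tz -0.078
cmd -41.0 act -41.03 latch~0.545 z 147.29 f [-1.3 -0.6 15. ] tz -0.035
cmd -44.5 act -44.53 latch~0.606 z 147.14 f [-1.4 -1.2 15.8] tz -0.078
cmd -48.0 act -48.02 latch~0.667 z 147.11 f [-0.7 -1.  16.5] tz -0.104
cmd -51.5 act -51.53 latch~0.728 z 147.18 f [-0.4  0.1 15.2] tz -0.066
cmd -55.0 act -55.03 latch~0.789 z 147.06 f [-0.7 -0.4 14.8] tz -0.022
cmd -58.5 act -58.52 latch~0.850 z 146.88 f [-0.4  0.5 16.6] tz -0.044
cmd -62.0 act -62.02 latch~0.911 z 146.97 f [ 1.  -0.4 15.3] tz -0.122
time 26.2833 grip 11.234631772827436 [511.74  78.65 148.89]
```

```bash
python3 - <<'E'
from turn import *
y,p=turn(-64,np.load("p.npy"),-75,2.5,.22)
if y<=-74: turn(y-.5,p,-98,.5,.2)
E
```

```text
cmd -64.0 act -64.01 latch~0.946 z 146.97 f [-0.4 -0.6 15.5] tz -0.069
cmd -66.5 act -66.52 latch~0.990 z 146.89 f [-0.9 -1.  16.8] tz -0.072
cmd -69.0 act -69.02 latch~1.034 z 147.00 f [-0.2 -0.2 13.9] tz -0.117
cmd -69.0 act -69.00 latch~1.033 z 146.68 f [ 0.6 -1.1 16.2] tz -0.056
cmd -71.5 act -71.52 latch~1.077 z 146.71 f [-0.8  0.1 15. ] tz -0.108
cmd -74.0 act -74.01 latch~1.121 z 146.55 f [-0.9 -0.3 16.8] tz -0.112
cmd -76.5 act -76.52 latch~1.164 z 146.67 f [-0.3  0.4 14.9] tz -0.022
time 28.0333 grip 11.161037354338813 [511.75  78.53 148.67]
cmd -77.0 act -76.99 latch~1.173 z 146.67 f [ 0.3 -0.6 15.1] tz -0.005
cmd -77.5 act -77.49 latch~1.181 z 146.54 f [-0.7 -0.4 17.4] tz -0.030
cmd -78.0 act -77.99 latch~1.190 z 146.74 f [ 0.9  0.  15.1] tz -0.041
cmd -78.5 act -78.49 latch~1.199 z 146.60 f [-0.8  0.  16.1] tz -0.054
cmd -79.0 act -79.00 latch~1.208 z 146.62 f [-0.6 -0.2 15.8] tz 0.050
cmd -79.5 act -79.50 latch~1.216 z 146.59 f [ 0.8 -0.3 15.7] tz 0.011
cmd -80.0 act -80.00 latch~1.225 z 146.56 f [ 0.8 -0.  16.5] tz -0.013
cmd -80.5 act -80.50 latch~1.234 z 146.64 f [ 0.
[... 1076 characters left out ...]
0.015
cmd -88.5 act -88.49 latch~1.373 z 146.52 f [-0.3 -0.5 16.4] tz -0.020
cmd -89.0 act -89.00 latch~1.382 z 146.58 f [ 0.8 -0.4 16. ] tz -0.026
cmd -89.5 act -89.50 latch~1.391 z 146.58 f [ 0.3 -0.8 16.5] tz -0.024
cmd -90.0 act -89.99 latch~1.400 z 146.66 f [-0.1  0.2 13.7] tz -0.057
cmd -90.0 act -90.00 latch~1.400 z 146.31 f [-1.2 -0.  16.2] tz -0.054
cmd -90.5 act -90.49 latch~1.408 z 146.34 f [-0.2  0.1 16.1] tz 0.016
cmd -91.0 act -90.98 latch~1.417 z 146.36 f [-0.4 -0.4 15.4] tz 0.108
cmd -91.5 act -91.46 latch~1.425 z 146.27 f [-0.6 -0.1 16.2] tz 0.167
cmd -92.0 act -91.95 latch~1.434 z 146.30 f [-0.7  0.4 17.1] tz 0.246
time 36.0333 grip 12.056047133048992 [511.74  78.38 148.42]
```

The stop showed as a clear torque rise from 0.016 to 0.246 N m at latch ≈1.43 rad. I'll ease the pressure, let go, back off and check.

```bash
python3 - <<'E'
from h import *
p=np.load("p.npy")
robot.wait(.2)
for k in range(12):
    p[2]+=.4;robot.move_l(p,v=20);f,t=rd();print(p[2].round(2),robot.read_eef_pos()[2].round(2),f.round(1),t[2].round(3))
    if f[2]<4:break
robot.gripper_open();robot.wait(.3)
p=robot.read_eef_pos();robot.move_l([p[0],p[1],230],v=120)
q=np.array(robot.read_qpos());q[0]+=40;robot.move_joints(q)
im=robot.camera("top");a=cv2.resize(im[205:305,220:380],(800,500),interpolation=cv2.INTER_CUBIC);cv2.imwrite("pics/e.png",a)
im=robot.camera("side");cv2.imwrite("pics/f.png",cv2.resize(im[170:335,220:440],(800,600),interpolation=cv2.INTER_CUBIC))
print(robot.read_time_s())
E
```

```text
146.7 148.54 [ 1.8  1.1 13.2] 0.282
147.1 148.73 [ 2.5 -0.  10.1] 0.305
147.5 149.07 [2.8 0.2 9.7] 0.251
147.9 149.34 [3.  0.2 7.7] 0.259
148.3 149.69 [4.5 0.3 6.7] 0.332
148.7 150.01 [3.3 1.6 6. ] 0.263
149.1 150.4 [5.  0.5 6.8] 0.264
149.5 150.75 [5.8 0.5 5.2] 0.28
149.9 150.98 [6.1 0.5 3.3] 0.255
42.3583
```

View pics/e.png

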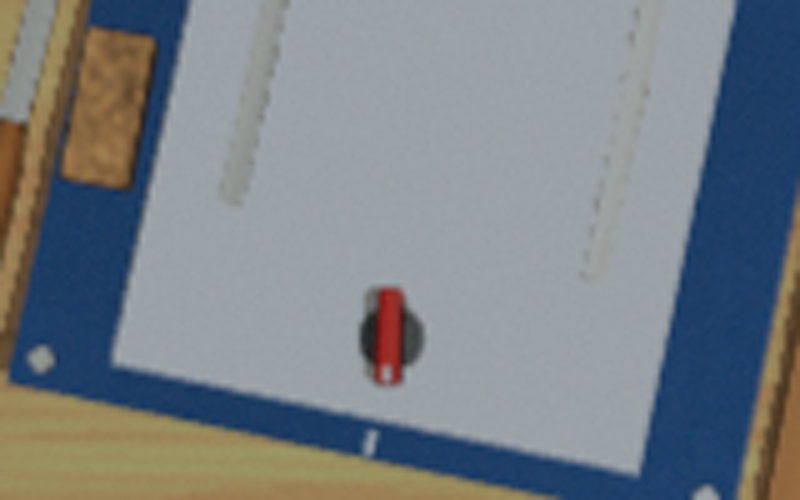

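View pics/f.png

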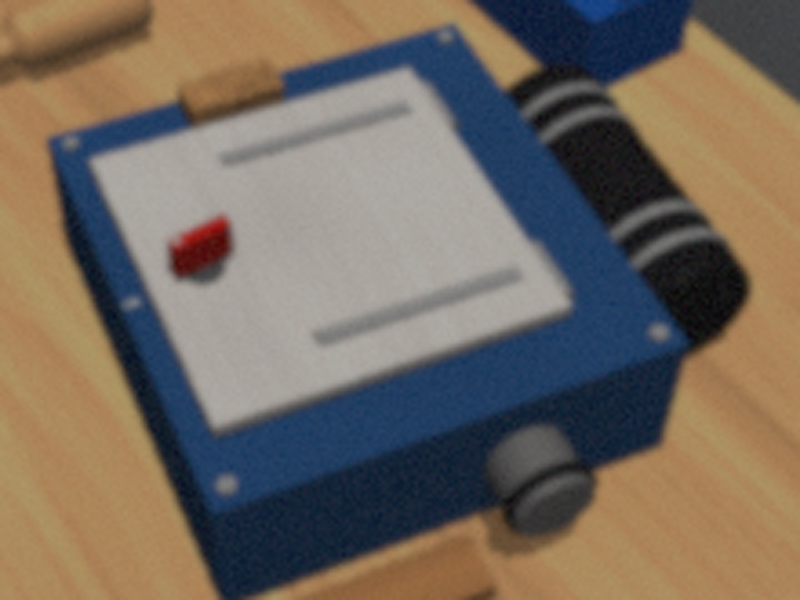

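The views show the hatch down flat. The knob mark points at the front edge, at (388,372) in the top crop, and the bystanders are where they were. A light touch on the panel will tell locked (135 mm) from sprung up (at least 137 mm).

```bash
python3 - <<'E'
from h import *
s=np.load("s.npy");R=rot(s[2]);p=W([-88,80,0],s)[0]
robot.clamp(20)
robot.movep([p[0],p[1],180],R);robot.move_l([p[0],p[1],148.5],v=100);robot.wait(.2)
m=lambda:np.mean([robot.read_force() for _ in range(5)],0)
f0=m();z=148.
while z>141.:
    z-=.5;robot.move_l([p[0],p[1],z],v=20);f=m()-f0;print(z-8,round(robot.read_eef_pos()[2]-8,2),f.round(1))
    if f[2]>5:break
robot.move_l([p[0],p[1],230],v=150)
q=np.array(robot.read_qpos());q[0]+=35;robot.move_joints(q);print(robot.read_time_s())
E
```

```text
139.5 139.6 [ 0.4  0.8 -0.2]
139.0 138.99 [ 0.4  0.9 -0.2]
138.5 138.44 [-0.8  0.9 -0.9]
138.0 137.98 [-0.2  0.6 -1.2]
137.5 137.45 [ 0.7  0.3 -1.1]
137.0 136.95 [-0.2  2.  -0.7]
136.5 136.46 [ 0.1  1.2 -0.5]
136.0 135.98 [-0.5  0.9 -0.8]
135.5 135.49 [ 1.2  0.7 -0.8]
135.0 135.35 [-2.7  0.1  4.7]
134.5 135.18 [-4.2  0.5  7.1]
50.4417
```

```bash
python3 - <<'E'
from station import robot
robot.hand_in();print(robot.read_time_s())
E
```

```text
the job is handed in; nothing more can be done
the job is handed in; nothing more can be done
```

The hatch is shut and locked as far as my checks can tell, and I handed the job in at about 50 s of the 64 s allowed. `hand_in` gives no verdict.

- **Closing:** I swung the hatch down with closed fingertips. Then I gripped the wing knob and pressed with about 16 N, staying under 18 N throughout.
- **Turning:** I turned the knob clockwise from about 0.24 rad. It passed the frame edge without jamming. At about 1.43 rad the torque rose clearly, by 0.25–0.3 N m, and I took that as the stop.
- **Stop force:** That rise means roughly 9–10 N on the stop. It is firmer than the advised 2–6 N but below the 18 N limit. While I eased off, the torque reading stayed between 0.25 and 0.33 N m until I let go.
- **Hatch level:** A light touch after release met the panel top at 135.4 mm, about 0.002 rad from shut. An unlocked hatch would sit at 137 mm or higher there. The touch pushed with 7 N at most, and I then moved the arm clear.
- **Pictures:** After release, the knob mark pointed at the front edge. The sanding block and the other bystanders in view looked unmoved; I did not measure them. I took no picture after the final touch.

Two readings disagreed with what I expected:
- **First swing-down:** The expected push of about 3 N did not show in the force readings, but the picture confirmed the hatch was down.
- **Easing off:** The gripper rose about 2.5 mm before the force dropped, more than a locked hatch should allow. I put that down to the fingers slipping on the knob, and the 135.4 mm touch supports it.

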